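# Sound the heating-block well with the depth gauge and lock it

### The job

Take the depth of the middle well of the aluminium heating block: hold the grey wing knob on top of the depth gauge's probe, lower the probe gently until you feel its tip touch the bottom of the well, and while keeping it on the bottom turn the knob clockwise (seen from above) to its stop so that the probe is locked there. Then let go: the probe must stay locked with its tip lightly on the bottom. Never press the tip hard on the bottom, and leave the things around the gauge where they are.

Things in the scene. Friction and masses are not known exactly. Their poses are not given: they have to be found in the camera images.
- knob_grip (a point): Centre (half-way up) of the grey wing knob on top of the probe: an upright bar 42 mm long (along this point's x), 14 mm thick (along y), 30 mm high, on a 13 mm thick steel neck that shows 12 mm below it. z is up, along the vertical probe axis. 242 mm above the table with the probe raised; it goes down with the probe, and the top of the fixed guide below is 138 mm above the table.
- lock_knob (a joint): Turn of the wing knob on the probe (rad), growing clockwise seen from above, 0 to 1.36 (stop). Starts unlocked, at 0 to 0.2. The clamp in the guide drags on the probe from about 0.7 and is fully locked from 1.15 to the stop; turning takes up to 0.25 N m. The knob stays where it is left. Locked, the clamp holds the probe against over 15 N.
- probe: Vertical steel rod, 10 mm thick. Origin at the rod's lower end, 97 mm above the table when raised. Slides only vertically. A spring pushes it up with 3 to 5 N: let go unlocked, it returns up. A slim tip 12 mm long sticks out below and yields up to 5 mm at 2 N per mm, then is hard: touching bottom is felt as a force rising 2 N per mm. Lock it 1 to 4 mm into that spring.
- block: Aluminium heating block 84 x 84 x 60 mm, fixed on the stand's base; origin at the centre of its underside (12 mm above the table), top face 72 mm above the table. Its middle well, 19 mm wide, lies straight below the probe. The well's depth is unknown and differs each time: 22 to 53 mm below the top face, so the probe goes down 35 to 66 mm from raised until it touches.
- stand: The fixed depth gauge stand: dark base plate 150 x 110 x 12 mm, column 72 mm behind the probe (along +x of the stand), grey bracket and round guide that carries the probe, up to 142 mm high. Origin on the table, straight below the probe axis; front faces its -x.
- vial: Bystander: amber vial, 28 mm wide, 64 mm high, standing beside the stand; origin at the centre of its underside.
- small_dish: Bystander: small lidded dish, 58 mm wide, 14 mm high, beside the stand; origin at the centre of its underside.
- tape_roll: Bystander: roll of white tape lying flat, 84 mm wide, 24 mm high; origin at the centre of its underside.
- marker: Bystander: marker pen lying, 138 mm long, 14 mm thick; origin at the centre of its underside.
- beaker: Bystander: white plastic beaker, 66 mm wide, 77 mm high, behind the stand; origin at the centre of its underside.

How it is judged:
On the way, in this order (a step that is already met when the one before it is completed fails the run):
1. the probe's tip touches the bottom of the well while the knob is still unlocked (contact force between probe and block above 0.5 N and value of joint lock_knob below 0.5 rad), for 0.2 s.
2. the knob is turned to its locked end with the tip still on the bottom (value of joint lock_knob above 1.15 rad and contact force between probe and block above 0.3 N), for 0.2 s.
At the end, for the whole second after the job is handed in: The knob is turned past 1.15 rad (locked), the probe is at rest and its tip still touches the bottom of the well (0.3 to 12 N), with the knob released (all of step 2 and contact force between probe and block below 12 N and linear speed of probe below 0.005 m/s).
It fails at once if the tip is pressed on the bottom with more than 14 N (contact force between probe and block above 14 N).
It fails at once if a bystander is moved by more than 30 mm (distance of any of vial, small_dish, tape_roll, marker, beaker from where it was at the start of the episode above 0.03 m).
It also fails if it takes over 45 s, if anything falls off the work surface, if the arm or the gripper's body presses on something with over 40 N, if the wrist force passes 120 N, or if a joint passes its speed limit or range.

### The arm

A 6-joint arm with a two-finger parallel gripper is mounted at the origin on a cart in front of the work surface, level with it; the furniture and walls round the work are solid. World frame = base frame: x ahead of the robot, y to its left, z up, the work surface at z = 0. Lengths are in m, angles in rad, forces in N, time in s.
With the tool pointing down it reaches from about 0.25 to 0.775 m from the base axis. Payload 4 kg.
Tool frame: the origin (TCP) lies at the very end of the fingers, on their centre line; the grasp point (between the pads) lies 19 mm behind it; z points along the fingers, y is the direction in which the jaws open and shut (so a half turn about z gives the same grasp; the last joint's range is limited). The gripper opens to 94 mm and grips with 3 to 60 N. Pads are 16 mm wide; open, the fingers measure 119 mm over their backs; the gripper's body (75 mm by 177 mm) begins 78 mm behind the grasp point.
Start: joints at [1.091, 0.087, 1.371, -0, 1.684, -0.103], TCP at [0.202, 0.511, 0.206] pointing down, gripper open.
Joint ranges: [-3.1, 3.1], [-0.76, 2.03], [0.27, 2.55], [-1.08, 4.22], [0.17, 2.65], [-2.57, 2.57]. Speed limits (rad/s): [2.79, 2.79, 3.14, 3.14, 3.14, 3.14].

### API

Orientations are given as [roll, pitch, yaw] about the fixed x, y, z axes, in that order (R = Rz(yaw) Ry(pitch) Rx(roll)).
In Python, from bench import robot, cams, models gives the robot as it stands.
- The arm moves only by the tool step_arm, never from a script. Its argument "series" is a list of rows, each a list of 5 numbers: the gripper command: -1 is shut, 1 is fully open, values between are in proportion, then the shift along the tool's x, y, z in mm, then the turn about the tool's z in degrees. A call has 1 to 20 rows; each row is the pose to reach, as a shift and turn from the pose commanded when the call began, along the tool's axes at that moment; what a row does not reach only later rows make up. A row lasts 1/8 s, in which the tool goes at most 62.5 mm and 10.7 degrees, less where a joint would pass 70% of its speed; a pose out of reach is approached as far as the arm can. A call with a gripper value outside its range is refused whole. The fingers move at their own pace and stop on an object; the grip force is fixed at half the most. Time passes only in rows, so rows that repeat a pose let the fingers close. It gives the time, the measured TCP pose, the force and the opening at its end, in the units of the state.
- robot.get_obs(): the state, without advancing time (a new reading comes with each control period).
- cams.snapshot(name): name is "scene" or "top" or "wrist"; returns a dict with "pixels" (420x560x3 uint8, red, green, blue), "fov_y" (degrees; the focal length in pixels is half the picture's height over the tangent of half this angle, whatever the lens; pixels are square), "cx", "cy" (the principal point, pixels), "R" (3x3) and "t" (3): a world point X has camera coordinates R X + t. Camera axes: x right, y down, z forward; pixel columns grow to the right and rows downward; lengths in m; the calibration is good to about 2 mm. A picture is of the moment at which its call begins. There is no depth.
- robot.close_job(): hands the job in, once; it reports no verdict.
Trained networks look in a picture, given as the dict that the camera call returned (one of the last four; its "shot" number tells which), for a name from the list of things; names that differ only in an ending like _2 or _b are one class to them, and where a whole thing is asked for, a point or a joint stands for the part that bears it (a point fixed in the world has none). Each returns a list of dicts, best first, with "p" (0 to 1); they miss things now and then, are a little off and sometimes report something else, mostly with a low value. They report only what shows in the picture. A call takes as long as a camera call.
- models.find_in(picture, label): "position" ([x, y, z] in m, in world coordinates, good to about 4 mm: the middle of the surface that is visible of it).
- models.pinpoint(picture, label): "position" ([x, y, z] in m, in world coordinates, good to about 4 mm: a listed point, or the origin of a listed thing).
The state is a dict: "time": time; "joint_positions": joint angles; "qvel": joint speeds; "joint_torque": joint torques, N m; "tool_pos": TCP position; "ee_rot": TCP orientation; "wrist_force": force on the tool from outside, world axes, zero at the start; "wrist_torque": the same for the moment, N m; "width": finger opening in m.
Only numpy, scipy, OpenCV 4.12 (cv2) and the standard library are available. Lean on these libraries where they do the work, as an engineer would, in place of code of your own. Each camera call takes 0.05 s, during which the arm holds its last target. There are 200 camera calls.

## Working session

There is one attempt and no reset: what is moved stays moved. The work goes in short steps, Python scripts to look and compute and a tool call to move; the robot and the scene stay as the last step left them, time stands still between calls to the robot, and variables do not carry over. Pictures are saved under pics/ and viewed, about 8 in all and at most 12, crops included, and the job is handed in when it is done.

Besides the shell and the picture viewer there is one more tool, called after "Request:" as name([rows], argument=value, ...), one row to a line, values as JSON. step_arm: Moves the arm, as the interface text tells. Its arguments: {"type":"object","properties":{"series":{"type":"array","items":{"type":"array","items":{"type":"number"}}}},"required":["series"]}

```bash
mkdir -p pics; cat > h.py <<'E'
import numpy as np,cv2
from bench import robot,cams,models
def save(p,n): cv2.imwrite('pics/'+n,p["pixels"][:,:,::-1])
def proj(p,X):
    c=np.array(p["R"])@np.array(X)+np.array(p["t"]); f=210/np.tan(np.radians(p["fov_y"])/2)
    return [round(float(p["cx"]+f*c[0]/c[2]),1),round(float(p["cy"]+f*c[1]/c[2]),1)]
E
python3 - <<'E'
from h import *
ps=[]
for n in ["scene","top"]:
    p=cams.snapshot(n); ps.append(p["pixels"])
    for l in ["knob_grip","probe","block","stand","vial","small_dish","tape_roll","marker","beaker"]:
        r=models.pinpoint(p,l)[:1]
        print(n,l,[(np.round(a["position"],3).tolist(),round(a["p"],2), proj(p,a["position"])) for a in r])
    save(p,n+".png")
print(robot.get_obs())
E
```

```text
scene knob_grip [([0.517, 0.08, 0.242], 0.49, [276.9, 204.1])]
scene probe [([0.516, 0.083, 0.097], 0.48, [276.7, 242.5])]
scene block [([0.512, 0.08, 0.014], 0.9, [276.7, 263.8])]
scene stand [([0.519, 0.083, -0.003], 0.72, [277.8, 265.8])]
scene vial [([0.499, 0.175, 0.0], 0.46, [251.2, 250.7])]
scene small_dish [([0.518, -0.035, -0.001], 0.47, [307.1, 290.2])]
scene tape_roll [([0.407, -0.191, -0.002], 0.89, [320.3, 353.6])]
scene marker [([0.429, 0.436, -0.002], 0.46, [179.2, 216.6])]
scene beaker [([0.745, 0.073, 0.002], 0.67, [335.6, 226.5])]
top knob_grip [([0.515, 0.082, 0.243], 0.58, [293.1, 237.7])]
top probe [([0.515, 0.082, 0.101], 0.65, [291.4, 238.1])]
top block [([0.516, 0.08, 0.011], 0.59, [291.1, 237.5])]
top stand [([0.514, 0.082, -0.001], 0.96, [290.3, 238.2])]
top vial [([0.498, 0.176, 0.001], 0.41, [258.6, 244.8])]
top small_dish [([0.514, -0.039, 0.003], 0.66, [331.4, 237.2])]
top tape_roll [([0.41, -0.19, 0.003], 0.68, [384.3, 271.0])]
top marker [([0.432, 0.437, -0.006], 0.57, [171.1, 269.6])]
top beaker [([0.748, 0.067, -0.0], 0.98, [293.2, 159.9])]
{'time': 1.0, 'joint_positions': array([ 1.09091516e+00,  8.71970703e-02,  1.37068839e+00, -1.10440384e-05,
        1.68361463e+00, -1.03152278e-01]), 'qvel': array([ 0.00111446, -0.00018605,  0.00051639, -0.00091216, -0.00039826,
       -0.0006462 ]), 'joint_torque': array([-9.01159856e-04, -3.40046275e+01, -3.02605319e+01,  7.19997380e-02,
        2.33795849e-02, -1.13409527e-05]), 'tool_pos': array([0.20237708, 0.51143192, 0.20551338]), 'ee_rot': array([3.14150171e+00, 2.04470909e-05, 2.76486252e+00]), 'wrist_force': array([-0.07533735, -0.08634516,  1.36655784]), 'wrist_torque': array([-0.00638746, -0.01952343,  0.00240677]), 'width': 0.09394601586746518}
```

View pics/scene.png

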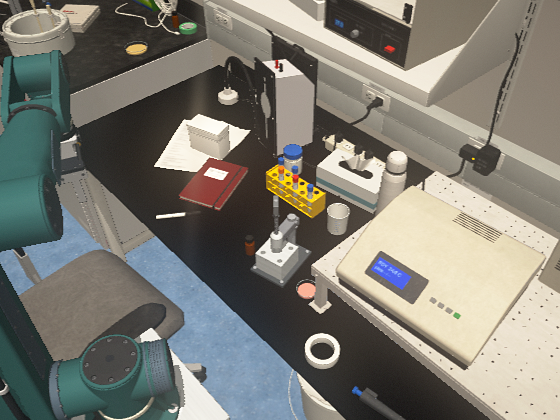

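View pics/top.png

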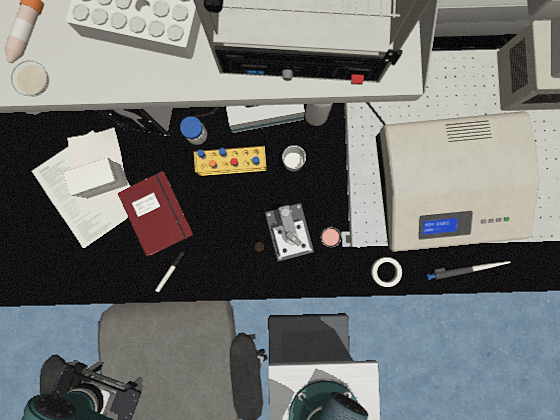

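The scene picture shows the gauge near (277,235), clear of the shelf. The top view has it at (291,238), with the dish at (331,237) and the vial at (260,246). I'll move above the knob and look with the wrist camera.

Request:
step_arm([
  [1,0,0,-60,0],
  [1,0,0,-120,0],
  [1,-50,-40,-150,0],
  [1,-100,-80,-150,0],
  [1,-150,-115,-150,0],
  [1,-200,-155,-150,0],
  [1,-250,-193,-150,0],
  [1,-300,-232,-150,0],
  [1,-350,-270,-150,0],
  [1,-387,-299,-150,0],
  [1,-387,-299,-150,0],
  [1,-387,-299,-150,0],
])

```text
time: 2.5
tool_pos: [0.452, 0.0913, 0.3556]
ee_rot: [3.141, -0.0, 2.765]
wrist_force: [-0.4, 0.2, 0.6]
width: 0.0939
```

```bash
python3 - <<'E'
from h import *
p=cams.snapshot("wrist"); save(p,"w1.png")
print(proj(p,[.516,.081,.257]))
for l in ["knob_grip","probe","stand"]:
    print(l,[(np.round(a["position"],3).tolist(),round(a["p"],2)) for a in models.pinpoint(p,l)[:1]])
o=robot.get_obs();print(o["time"],o["tool_pos"],o["ee_rot"],o["joint_positions"],o["wrist_force"])
E
```

```text
[298.0, 266.8]
knob_grip [([0.516, 0.082, 0.016], 0.7)]
probe [([0.515, -0.035, 0.0], 0.66)]
stand [([0.515, 0.08, -0.003], 0.78)]
2.7 [0.45166088 0.09233859 0.3559403 ] [3.14095785e+00 6.95914363e-04 2.76750159e+00] [ 7.83726751e-02 -9.21741617e-02  1.25294986e+00  2.90675081e-04
  1.97991353e+00 -1.11821706e+00] [-0.19190809  0.61414091  0.85917055]
```

View pics/w1.png

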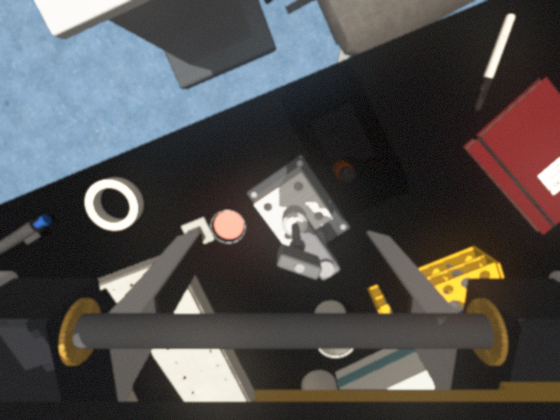

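The wrist view shows the gauge; the knob is the grey bar around (300,262), which agrees with the projected (298,267). I'll enlarge it to read its direction.

```bash
python3 - <<'E'
import cv2,numpy as np
from h import *
p=cams.snapshot("wrist"); im=p["pixels"][:,:,::-1]
c=cv2.resize(im[195:305,230:370],None,fx=5.7,fy=5.4,interpolation=cv2.INTER_CUBIC)
c=np.clip(c.astype(float)*1.3,0,255).astype(np.uint8)
cv2.imwrite('pics/w1c.png',c)
for d in range(0,180,30):
    a=np.radians(d);v=.021*np.array([np.cos(a),np.sin(a),0]);k=np.array([.516,.081,.257])
    print(d,proj(p,k-v),proj(p,k+v))
print(proj(p,[.516,.081,.242]))
E
```

```text
0 [288.7, 247.7] [304.7, 286.2]
30 [279.1, 254.2] [314.1, 280.0]
60 [274.5, 264.1] [319.1, 270.3]
90 [275.8, 274.7] [318.1, 259.7]
120 [282.7, 283.2] [311.3, 250.9]
150 [293.3, 287.3] [300.5, 246.4]
[296.2, 260.3]
```

View pics/w1c.png

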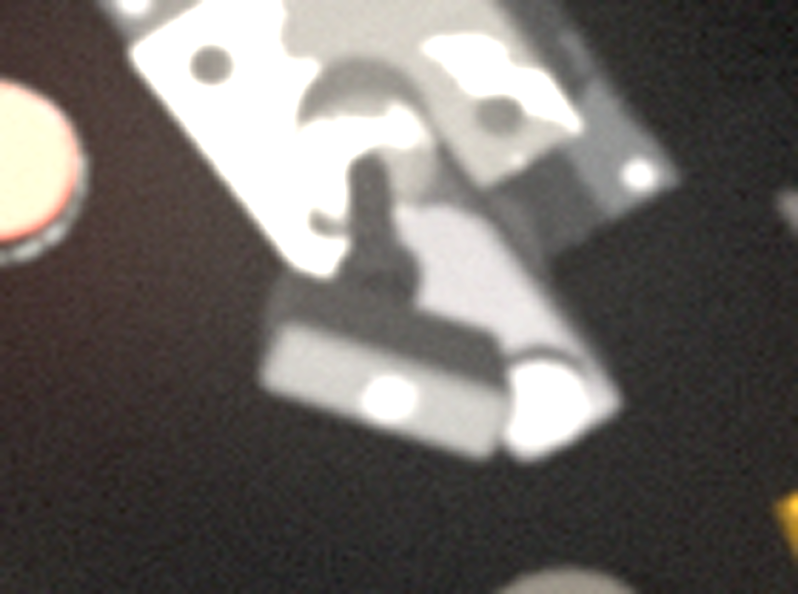

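The top face of the knob centres at about (298,269), so it sits near (0.518, 0.0805). Its bar points at about 47° in world. I'll turn the tool by -69° so the jaws close across the bar.

Request:
step_arm([
  [1,-22,4,-10,-10],
  [1,-44,9,-10,-20],
  [1,-66,13,-10,-30],
  [1,-66,13,0,-40],
  [1,-66,13,20,-50],
  [1,-66,13,40,-60],
  [1,-66,13,50,-69],
  [1,-66,13,50,-69],
  [1,-66,13,80,-69],
  [1,-66,13,110,-69],
  [1,-66,13,133,-69],
  [1,-66,13,133,-69],
  [1,-66,13,133,-69],
])

```text
time: 4.38
tool_pos: [0.519, 0.0791, 0.2242]
ee_rot: [-3.14, 0.002, -2.315]
wrist_force: [-0.1, -0.5, 0.5]
width: 0.0942
```

```bash
python3 - <<'E'
from h import *
p=cams.snapshot("wrist"); w=p["pixels"]; s=cams.snapshot("scene")
c=cv2.resize(s["pixels"][170:290,210:350],(560,420),interpolation=cv2.INTER_CUBIC)
cv2.imwrite('pics/c2.png',cv2.resize(np.vstack([w,c])[:,:,::-1],(400,600)))
o=robot.get_obs();print(o["time"],o["tool_pos"],o["ee_rot"],o["joint_positions"],o["wrist_force"],o["wrist_torque"])
E
```

```text
4.475 [0.51920123 0.0790025  0.22451479] [-3.13923694e+00  2.48014585e-03 -2.31448417e+00] [ 4.29642907e-02  2.61753535e-02  1.39740648e+00  8.45644433e-05
  1.71459124e+00 -2.35492534e+00] [-0.13893124  0.10514543  0.58073685] [ 0.11429287  0.04221463 -0.00488818]
```

View pics/c2.png

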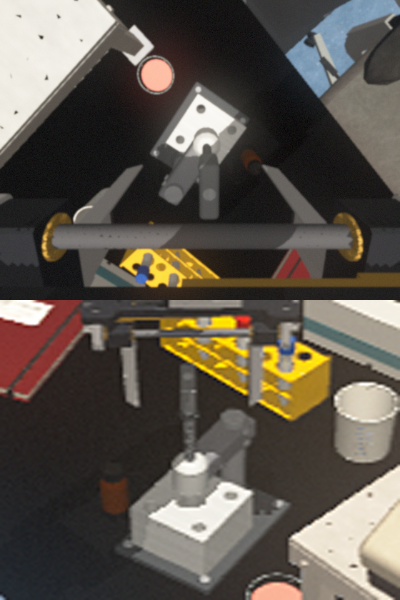

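The knob stands between the open fingers, around x=208 with the fingers at about 130 and 275 in the wrist half, and the bar is aligned with the jaws. Closing now.

Request:
step_arm([
  [-1,0,0,0,0],
  [-1,0,0,0,0],
  [-1,0,0,0,0],
  [-1,0,0,0,0],
  [-1,0,0,0,0],
  [-1,0,0,0,0],
])

```text
time: 5.22
tool_pos: [0.5183, 0.0788, 0.2224]
ee_rot: [3.141, 0.0, -2.314]
wrist_force: [0.7, 0.1, 0.4]
width: 0.0371
```

```bash
python3 - <<'E'
from h import *
o=robot.get_obs();print(o["time"],o["tool_pos"],o["ee_rot"],o["width"],o["wrist_force"],o["wrist_torque"])
E
```

```text
5.225 [0.51834043 0.07883404 0.22243171] [ 3.14144327e+00  2.23314793e-05 -2.31414083e+00] 0.037060077989088884 [0.71359525 0.06470718 0.38953846] [ 0.01278146  0.02468366 -0.00764538]
```

Request:
step_arm([
  [-1,0,0,0,0],
  [-1,0,0,0,0],
  [-1,0,0,0,0],
  [-1,0,0,0,0],
  [-1,0,0,0,0],
])

```text
time: 5.85
tool_pos: [0.5153, 0.0817, 0.2223]
ee_rot: [3.133, -0.001, -2.311]
wrist_force: [-8.0, 6.0, 2.9]
width: 0.0138
```

```bash
python3 - <<'E'
from h import *
o=robot.get_obs();print(o["time"],o["tool_pos"],o["ee_rot"],o["width"],o["wrist_force"],o["wrist_torque"])
E
```

```text
5.85 [0.51526723 0.08170533 0.2223221 ] [ 3.13284838e+00 -7.56974291e-04 -2.31100275e+00] 0.013807466425570535 [-7.98123649  6.00904862  2.91305085] [1.15509449 1.38586843 0.09330398]
```

Gripped (13.8 mm opening). The 10 N side load shows my aim was about 4 mm off along tool y, so I'll remove it and lower 30 mm.

Request:
step_arm([
  [-1,0,2,0,0],
  [-1,0,4,0,0],
  [-1,0,4,0,0],
  [-1,0,4,8,0],
  [-1,0,4,16,0],
  [-1,0,4,24,0],
  [-1,0,4,30,0],
  [-1,0,4,30,0],
  [-1,0,4,30,0],
])

```text
time: 6.98
tool_pos: [0.5151, 0.0818, 0.1922]
ee_rot: [3.14, -0.0, -2.314]
wrist_force: [-4.8, 3.6, 3.2]
width: 0.0141
```

```bash
cat > o.py <<'E'
from h import *
o=robot.get_obs();print(round(float(o["time"]),2),*[np.round(o[k],4).tolist() for k in("tool_pos","ee_rot","width","wrist_force","wrist_torque")])
E
python3 o.py
```

```text
6.97 [0.5151, 0.0818, 0.1922] [3.1404, -0.0002, -2.3138] 0.0141 [-4.7845, 3.6011, 3.1581] [0.744, 0.8209, 0.1074]
```

Request:
step_arm([
  [-1,0,2,2,0],
  [-1,0,2,4,0],
  [-1,0,2,4,0],
  [-1,0,2,4,0],
])

```text
time: 7.48
tool_pos: [0.515, 0.082, 0.1888]
ee_rot: [-3.139, 0.001, -2.315]
wrist_force: [2.2, -1.7, 3.2]
width: 0.014
```

Request:
step_arm([
  [-1,0,0,1,0],
  [-1,0,0,2,0],
  [-1,0,0,3,0],
  [-1,0,0,3,0],
])

```text
time: 7.98
tool_pos: [0.5149, 0.082, 0.1857]
ee_rot: [-3.139, 0.001, -2.315]
wrist_force: [4.1, -4.3, 3.3]
width: 0.0138
```

Request:
step_arm([
  [-1,0,-1,1,0],
  [-1,0,-1,2,0],
  [-1,0,-1,3,0],
  [-1,0,-1,3,0],
])

```text
time: 8.48
tool_pos: [0.5149, 0.082, 0.1824]
ee_rot: [-3.141, 0.0, -2.314]
wrist_force: [3.5, -4.3, 3.7]
width: 0.0141
```

Request:
step_arm([
  [-1,0,-1,1,0],
  [-1,0,-1,2,0],
  [-1,0,-1,3,0],
  [-1,0,-1,3,0],
])

```text
time: 8.98
tool_pos: [0.515, 0.0819, 0.1791]
ee_rot: [3.14, -0.0, -2.314]
wrist_force: [1.3, -0.5, 3.5]
width: 0.0138
```

Request:
step_arm([
  [-1,0,0,1,0],
  [-1,0,0,2,0],
  [-1,0,0,3,0],
  [-1,0,0,3,0],
])

```text
time: 9.48
tool_pos: [0.5151, 0.0819, 0.1762]
ee_rot: [3.14, -0.0, -2.314]
wrist_force: [-0.3, 0.1, 3.6]
width: 0.0137
```

Request:
step_arm([
  [-1,0,0,1,0],
  [-1,0,0,2,0],
  [-1,0,0,3,0],
  [-1,0,0,3,0],
])

```text
time: 9.98
tool_pos: [0.5151, 0.0819, 0.1732]
ee_rot: [3.14, -0.0, -2.314]
wrist_force: [-2.2, 1.8, 3.1]
width: 0.014
```

Request:
step_arm([
  [-1,0,0,1,0],
  [-1,0,0,2,0],
  [-1,0,0,3,0],
  [-1,0,0,3,0],
])

```text
time: 10.48
tool_pos: [0.5151, 0.0818, 0.1712]
ee_rot: [3.141, 0.0, -2.314]
wrist_force: [-3.6, 1.4, 7.0]
width: 0.0141
```

Contact felt: Fz went from 3.3 to 7 N, about 1.8 mm into the tip spring. Holding to confirm.

Request:
step_arm([
  [-1,0,0,0,0],
  [-1,0,0,0,0],
  [-1,0,0,0,0],
  [-1,0,0,0,0],
])

```text
time: 10.98
tool_pos: [0.5151, 0.0818, 0.1712]
ee_rot: [3.141, 0.0, -2.314]
wrist_force: [-4.6, 2.5, 6.5]
width: 0.0144
```

```bash
python3 o.py
```

```text
10.97 [0.5151, 0.0818, 0.1712] [3.141, 0.0004, -2.3139] 0.0144 [-4.6499, 2.4674, 6.4804] [0.5068, 0.7902, 0.1216]
```

Request:
step_arm([
  [-1,0,0,0.8,0],
  [-1,0,0,0.8,0],
  [-1,0,0,0.8,0],
  [-1,0,0,0.8,5],
  [-1,0,0,0.8,10],
  [-1,0,0,0.8,15],
  [-1,0,0,0.8,20],
  [-1,0,0,0.8,25],
  [-1,0,0,0.8,30],
  [-1,0,0,0.8,30],
])

```text
time: 12.22
tool_pos: [0.5151, 0.0821, 0.1708]
ee_rot: [3.141, 0.0, -2.838]
wrist_force: [-4.2, 2.8, 8.7]
width: 0.0136
```

```bash
python3 o.py
```

```text
12.22 [0.5151, 0.0821, 0.1708] [3.1405, 0.0004, -2.8382] 0.0136 [-4.2173, 2.8109, 8.7026] [0.5378, 0.8834, -0.1208]
```

Request:
step_arm([
  [-1,0,0,0,5],
  [-1,0,0,0,10],
  [-1,0,0,0,15],
  [-1,0,0,0,20],
  [-1,0,0,0,25],
  [-1,0,0,0,30],
  [-1,0,0,0,35],
  [-1,0,0,0,35],
  [-1,0,0,0,35],
])

```text
time: 13.35
tool_pos: [0.5148, 0.0823, 0.1707]
ee_rot: [3.14, -0.001, 2.835]
wrist_force: [-4.2, 3.6, 7.2]
width: 0.014
```

```bash
python3 o.py
```

```text
13.35 [0.5148, 0.0823, 0.1707] [3.1403, -0.001, 2.8348] 0.014 [-4.2262, 3.6451, 7.1883] [0.6034, 0.885, -0.0183]
```

Request:
step_arm([
  [-1,0,0,0,4],
  [-1,0,0,0,8],
  [-1,0,0,0,8],
])

```text
time: 13.72
tool_pos: [0.5148, 0.0823, 0.1708]
ee_rot: [3.14, -0.001, 2.695]
wrist_force: [-5.1, 3.4, 8.7]
width: 0.0138
```

```bash
python3 o.py
```

```text
13.72 [0.5148, 0.0823, 0.1708] [3.1405, -0.0011, 2.6953] 0.0138 [-5.1113, 3.4491, 8.6775] [0.6206, 0.9258, 0.0394]
```

Request:
step_arm([
  [-1,0,0,0,3],
  [-1,0,0,0,5],
  [-1,0,0,0,5],
])

```text
time: 14.1
tool_pos: [0.5149, 0.0822, 0.1708]
ee_rot: [3.141, -0.001, 2.61]
wrist_force: [-4.0, 2.5, 9.2]
width: 0.0144
```

```bash
python3 o.py
```

```text
14.1 [0.5149, 0.0822, 0.1708] [3.1408, -0.0007, 2.61] 0.0144 [-4.0196, 2.5461, 9.2174] [0.452, 0.8202, 0.7408]
```

The torque jumped to 0.74 N m after 78°, so the knob is on its stop. I'll ease off 2°, release, and lift away.

Request:
step_arm([
  [-1,0,0,0,-2],
  [-1,0,0,0,-2],
  [0,0,0,0,-2],
  [0,0,0,0,-2],
  [0,0,0,0,-2],
  [0,0,0,0,-2],
  [0,0,0,0,-2],
  [0,0,0,0,-2],
  [0,0,0,0,-2],
])

```text
time: 15.22
tool_pos: [0.5155, 0.0815, 0.1697]
ee_rot: [3.141, 0.0, 2.643]
wrist_force: [-0.5, 0.1, 0.1]
width: 0.047
```

```bash
python3 o.py
```

```text
15.22 [0.5155, 0.0815, 0.1697] [3.1415, 0.0001, 2.6426] 0.047 [-0.5309, 0.1397, 0.1209] [0.0528, 0.0403, 0.0115]
```

Request:
step_arm([
  [0,0,0,-20,0],
  [0,0,0,-50,0],
  [0,0,0,-90,0],
  [0,0,0,-130,0],
  [0,0,0,-160,0],
  [0,0,0,-160,0],
  [0,0,0,-160,0],
])

```text
time: 16.1
tool_pos: [0.5151, 0.0815, 0.3281]
ee_rot: [-3.141, -0.002, 2.643]
wrist_force: [0.4, -0.5, -0.4]
width: 0.047
```

```bash
python3 - <<'E'
from h import *
p=cams.snapshot("wrist"); s=cams.snapshot("scene")
for q in(s,p): print([(np.round(a["position"],3).tolist(),round(a["p"],2)) for a in models.pinpoint(q,"knob_grip")[:2]])
k=np.array([.515,.082,.205])  # expected knob top, tip on bottom
print("w",proj(p,k),"s",proj(s,k-[0,0,.015]))
for d in (60,75,90,100): # clockwise from 47 deg
    a=np.radians(47-d);v=.021*np.array([np.cos(a),np.sin(a),0]);print(d,proj(p,k-v),proj(p,k+v))
w=cv2.resize(p["pixels"][180:320,200:400],(800,560),interpolation=cv2.INTER_CUBIC)
c=cv2.resize(s["pixels"][170:290,210:350],(800,560),interpolation=cv2.INTER_CUBIC)
cv2.imwrite('pics/c3.png',cv2.resize(np.hstack([w,c])[:,:,::-1],(800,300)))
E
python3 o.py
```

```text
[([0.516, 0.079, 0.194], 0.73)]
[([0.516, 0.083, 0.191], 0.63)]
w [283.3, 194.1] s [276.0, 218.6]
60 [277.3, 173.0] [289.2, 214.5]
75 [283.1, 172.2] [283.5, 215.2]
90 [288.9, 172.9] [277.9, 214.6]
100 [292.6, 174.2] [274.3, 213.4]
16.3 [0.5149, 0.0815, 0.3278] [-3.14, -0.0028, 2.6426] 0.0474 [-0.2693, 0.0493, 0.0115] [-0.0677, 0.0043, 0.032]
```

View pics/c3.png

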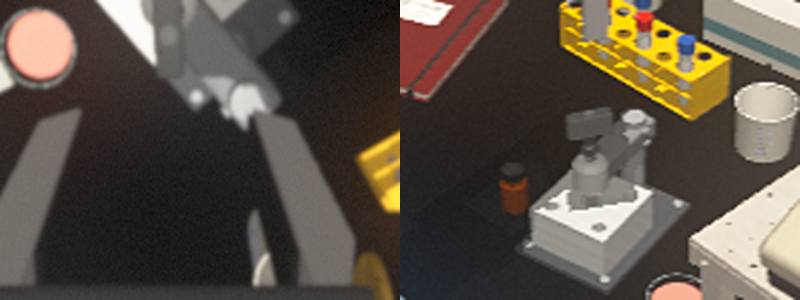

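The knob stayed down: the networks put it at z ≈ 0.19. In the wrist half it stands upright near (168,45), which means a turn of about 75°. The scene half shows it down and turned, with the vial, dish and beaker in place. Handing in.

```bash
python3 -c "
from bench import robot
print(robot.close_job())"
```

```text
the job is handed in; nothing more can be done
None
```

I locked the probe on the bottom of the middle well, let go of the knob, and handed the job in at about 16 s of the 45 s allowed. The system gives no verdict, so success rests on my own checks.

- **Finding the bottom:** I gripped the wing knob and lowered it in steps of 3 mm or less. Contact came after about 50 mm of travel, when the vertical force rose from 3.3 N to 6.5–7 N with the knob still unlocked.
- **Locking:** I pressed about 0.8 mm further, to roughly 5 N on the tip, and turned the knob clockwise. At 78° the torque jumped to 0.74 N m, which I took as the stop. I then eased the tool back 2° before opening the gripper.
- **Final checks:** After letting go, the knob stayed down at a height of about 0.191–0.194 m, against 0.242 m when raised. It was still turned by about 75°, and the vial, dish and beaker looked in place. I did not recheck the tape roll or marker, but the arm stayed clear of both.
- **What was off:** My first grip was about 4 mm off to one side, putting about 10 N of side load on the knob. I corrected it before reaching the bottom; roughly 5 N was left at contact and during the turn. The force on the tip after release could not be measured directly, so I inferred it from the knob staying down.

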